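Put the hob's heating elements in their own rings

ROBOT

A 6-joint arm with a two-finger parallel gripper is mounted at the origin on the work surface. World frame = base frame: x ahead of the robot, y to its left, z up, the work surface at z = 0. Lengths are in mm, angles in rad, forces in N, time in s.
With the tool pointing down it reaches from about 275 to 1000 mm from the base axis. Payload 8.4 kg.
Tool frame: the origin (TCP) lies on the mounting face of the last link; the fingertips stand 173 mm ahead of it and the grasp point (between the pads) lies 155 mm ahead of it; z points along the fingers, y is the direction in which the jaws open and shut (so a half turn about z gives the same grasp; the last joint's range is limited). The gripper opens to 85 mm and grips with 20 to 120 N. Pads are 22 mm wide; open, the fingers measure 114 mm over their backs; the gripper's body (76 mm by 85 mm) begins 54 mm behind the grasp point. The pads swing forward as they close: fully open they stand 13 mm farther back than shut.
Start: joints at [1.229, 0.353, 1.633, -0, 1.155, -0.002], TCP at [208.311, 589.267, 404.681] pointing down, gripper open.
Joint ranges: [-2.63, 2.63], [-0.92, 2.1], [0.06, 2.66], [-1.3, 4.44], [0, 2.69], [-3.02, 3.02]. Speed limits (rad/s): [2.22, 2.22, 2.79, 3.14, 3.14, 3.14].

INTERFACE

Orientations are given as [roll, pitch, yaw] about the fixed x, y, z axes, in that order (R = Rz(yaw) Ry(pitch) Rx(roll)).
In Python, from rig import readout, imaging, ticket gives the robot as it stands.
- The arm moves only by the tool step_arm, never from a script. Its argument "deltas" is a list of rows, each an object with "translation": the shift along the tool's x, y, z in cm, a list of three; "rot": the turn, a rotation vector about the tool's x, y, z in rad, a list of three. In form: [{"translation": [x, y, z], "rot": [rx, ry, rz]}, ...]. A call has 1 to 8 rows; each row is the pose to reach, as a shift and turn from the pose commanded when the call began, along the tool's axes at that moment; what a row does not reach only later rows make up. A row lasts 1/8 s, in which the tool goes at most 62.5 mm and 10.7 degrees, less where a joint would pass 70% of its speed; a pose out of reach is approached as far as the arm can. A call with a gripper value outside its range is refused whole. "grip" is the closure in counts, from 0 (fully open) to 255 (shut), set as the call begins (left out, the last holds). The fingers move at their own pace and stop on an object; "squeeze" is the grip in N (left out, the last holds). Time passes only in rows, so rows that repeat a pose let the fingers close. It gives the time, the measured TCP pose, the force and the opening at its end, in the units of the state.
- readout.sense(): the state, without advancing time (a new reading comes with each control period).
- imaging.grab_frame(name): name is "scene" or "top" or "wrist"; returns a dict with "image" (420x560x3 uint8, red, green, blue), "camera_matrix" (3x3 intrinsics, pixels), "k1" (the pictures are not rectified: a ray, as slopes to the right and down, at radius r is drawn at 1 + k1 r^2 times it, then the intrinsics apply), "world_to_cam" (4x4, takes a point from world to camera coordinates). Camera axes: x right, y up, looking along -z (the intrinsics and any distortion apply to the point x, -y, -z); pixel columns grow to the right and rows downward; lengths in mm; the calibration is good to about 2 mm. A picture is of the moment at which its call begins. There is no depth.
- ticket.sign_off(): hands the job in, once; it reports no verdict.
The state is a dict: "clock": time; "qpos": joint angles; "qvel": joint speeds; "joint_efforts": joint torques, N m; "eef_pos": TCP position; "tcp_rot": TCP orientation; "contact_force": force on the tool from outside, world axes, zero at the start; "wrist_torque": the same for the moment, N m; "opening": opening from 0.0 (shut) to 1.0 (fully open).
Only numpy, scipy, OpenCV 4.12 (cv2) and the standard library are available. Lean on these libraries where they do the work, as an engineer would, in place of code of your own. Each camera call takes 0.05 s, during which the arm holds its last target.

TASK

The three heating elements on the upturned hob have been set out in each other's rings: move each one into the ring of the same colour as its terminal block, parking one of them in the empty grey ring on the way, until each lies flat on the glass inside its own ring. Set them down without dropping or tipping them, and leave the cup of screws, the wrench and the screwdriver where they are.

Things in the scene. Friction and masses are not known exactly. Their poses are not given: they have to be found in the camera images.
- element_red_mid (a point): A heating element: round flat silver metal pan, 114 mm in diameter and 14 mm thick, with a red terminal block (64 x 26 mm, 36 mm tall) standing across the middle of its top as its handle; 50 mm tall in all, about 0.35 kg. The point is on its axis, half-way up: 25 mm above its underside, 25 mm below the block's top. x runs along the block's 64 mm length, y across its 26 mm width (grasp it there), z up. It starts in a ring of another colour.
- element_blue_mid (a point): A heating element: round flat silver metal pan, 114 mm in diameter and 14 mm thick, with a blue terminal block (64 x 26 mm, 36 mm tall) standing across the middle of its top as its handle; 50 mm tall in all, about 0.35 kg. The point is on its axis, half-way up: 25 mm above its underside, 25 mm below the block's top. x runs along the block's 64 mm length, y across its 26 mm width (grasp it there), z up. It starts in a ring of another colour.
- element_yellow_mid (a point): A heating element: round flat silver metal pan, 114 mm in diameter and 14 mm thick, with a yellow terminal block (64 x 26 mm, 36 mm tall) standing across the middle of its top as its handle; 50 mm tall in all, about 0.35 kg. The point is on its axis, half-way up: 25 mm above its underside, 25 mm below the block's top. x runs along the block's 64 mm length, y across its 26 mm width (grasp it there), z up. It starts in a ring of another colour.
- ring_red: A red locating ring fixed to the black hob glass, open in the middle: 135 mm inside and 147 mm outside diameter, its wall 8 mm high. An element lying flat inside it, on the glass, has up to 10 mm of play to each side. The element with the red block belongs here. Origin on the ring's axis, at the level of the glass surface; z up.
- ring_blue: A blue locating ring fixed to the black hob glass, open in the middle: 135 mm inside and 147 mm outside diameter, its wall 8 mm high. An element lying flat inside it, on the glass, has up to 10 mm of play to each side. The element with the blue block belongs here. Origin on the ring's axis, at the level of the glass surface; z up.
- ring_yellow: A yellow locating ring fixed to the black hob glass, open in the middle: 135 mm inside and 147 mm outside diameter, its wall 8 mm high. An element lying flat inside it, on the glass, has up to 10 mm of play to each side. The element with the yellow block belongs here. Origin on the ring's axis, at the level of the glass surface; z up.
- ring_grey: A light grey locating ring fixed to the black hob glass, open in the middle: 135 mm inside and 147 mm outside diameter, its wall 8 mm high. An element lying flat inside it, on the glass, has up to 10 mm of play to each side. It is empty at the start: the free spot, for parking one element on the way. Origin on the ring's axis, at the level of the glass surface; z up.
- screw_cup_mid (a point): Bystander: a small open green cup with brass screws, 44 mm wide, 28 mm tall, standing loose on the glass between the four rings. The point is at its centre, half-way up.
- wrench: Bystander: a steel wrench, 150 mm long, lying loose on the glass along the edge at the left (+y), beside the rings. Origin under its middle, x along its length.
- driver: Bystander: a screwdriver, 190 mm long, lying loose on the glass along the edge at the right (-y), beside the rings. Origin under its middle, x along its length.
Mind the look-alikes: they are no part of the job. What is shaped like the part that bears element_yellow_mid but black or turquoise is not meant.

How it is judged (in metres and radians):
On the way:
1. one element is parked in the grey ring: lying flat on the glass inside it, let go (((horizontal distance between element_red_mid and ring_grey below 0.013 m and z of element_red_mid in the frame of ring_grey below 0.028 m and contact force between element_red and the fingers below 0.1 N) or (horizontal distance between element_blue_mid and ring_grey below 0.013 m and z of element_blue_mid in the frame of ring_grey below 0.028 m and contact force between element_blue and the fingers below 0.1 N) or (horizontal distance between element_yellow_mid and ring_grey below 0.013 m and z of element_yellow_mid in the frame of ring_grey below 0.028 m and contact force between element_yellow and the fingers below 0.1 N))), for 0.2 s.
At the end, for the whole second after the job is handed in: Each element lies level (within 3 degrees) and at rest on the glass inside the ring of its block's colour (axis within 13 mm of the ring's, not riding on the ring's wall: its point less than 28 mm above the glass), released by the fingers (horizontal distance between element_red_mid and ring_red below 0.013 m and z of element_red_mid in the frame of ring_red below 0.028 m and angle between each of element_red_mid, element_blue_mid, element_yellow_mid's own z axis and vertical below 0.05 rad and linear speed of each of element_red, element_blue, element_yellow below 0.02 m/s and contact force between each of element_red, element_blue, element_yellow and the fingers below 0.1 N and horizontal distance between element_blue_mid and ring_blue below 0.013 m and z of element_blue_mid in the frame of ring_blue below 0.028 m and horizontal distance between element_yellow_mid and ring_yellow below 0.013 m and z of element_yellow_mid in the frame of ring_yellow below 0.028 m); the robot touches nothing.
It fails at once if an element is tipped by more than 35 degrees (angle between any of element_red_mid, element_blue_mid, element_yellow_mid's own z axis and vertical above 0.61 rad).
It fails at once if an element is dropped (falls free for more than about 20 mm) ((contact force between element_red and the fingers below 0.1 N and linear speed of element_red above 0.65 m/s) or (contact force between element_blue and the fingers below 0.1 N and linear speed of element_blue above 0.65 m/s) or (contact force between element_yellow and the fingers below 0.1 N and linear speed of element_yellow above 0.65 m/s)).
It fails at once if the screw cup is moved by more than 20 mm (distance of screw_cup_mid from where it was at the start of the episode above 0.02 m).
It fails at once if the wrench is moved by more than 20 mm (distance of wrench from where it was at the start of the episode above 0.02 m).
It fails at once if the screwdriver is moved by more than 20 mm (distance of driver from where it was at the start of the episode above 0.02 m).
It also fails if it takes over 93 s, if anything falls off the work surface, if the arm or the gripper's body presses on something with over 40 N, if the wrist force passes 120 N, or if a joint passes its speed limit or range.

## Working session

There is one attempt and no reset: what is moved stays moved. The work goes in short steps, Python scripts to look and compute and a tool call to move; the robot and the scene stay as the last step left them, time stands still between calls to the robot, and variables do not carry over. Pictures are saved under pics/ and viewed, and the job is handed in when it is done.

Besides the shell and the picture viewer there is one more tool, called after "Call:" by a JSON object that holds its "api" and its "payload", one argument or row to a line. step_arm: Moves the arm, as the interface text tells. Its arguments: {"type":"object","properties":{"deltas":{"type":"array","items":{"type":"object","properties":{"translation":{"type":"array","items":{"type":"number"}},"rot":{"type":"array","items":{"type":"number"}}}}},"grip":{"type":"number"},"squeeze":{"type":"number"}},"required":["deltas"]}

```bash
mkdir -p pics
python3 - <<'E'
from rig import readout, imaging
import cv2
print(readout.sense())
for n in ("scene","top","wrist"):
    f=imaging.grab_frame(n)
    cv2.imwrite(f"pics/{n}0.png",f["image"][:,:,::-1])
    print(n,f["camera_matrix"],f["k1"],f["world_to_cam"])
E
```

```text
{'clock': 0.0, 'qpos': array([ 1.22860871e+00,  3.53587520e-01,  1.63411625e+00, -1.04914300e-05,
        1.15518084e+00, -2.38616776e-03]), 'qvel': array([-1.20282058e-04, -7.36618903e-04,  4.50847074e-05,  3.10087410e-04,
        5.54574005e-04,  3.94143073e-04]), 'joint_efforts': array([-2.51067331e-04, -6.05260634e+01, -3.42059112e+01, -9.42732356e-06,
        9.46858112e-03, -1.60190189e-05]), 'eef_pos': array([208.2282759 , 589.04768509, 404.0070438 ]), 'tcp_rot': array([-3.14030068e+00,  6.50995670e-06,  2.80179545e+00]), 'contact_force': array([ 1.16821461, -0.79198478, -0.41969358]), 'wrist_torque': array([-0.00649911,  0.00103905, -0.03716182]), 'opening': 0.999373399868292}
scene [[515.16827837   0.         274.5879542 ]
 [  0.         515.16827837 211.94662941]
 [  0.           0.           1.        ]] -0.13368911931647948 [[-8.41635998e-01  5.40024200e-01 -4.76560587e-03  3.85109772e+02]
 [-4.10336470e-01 -6.33728793e-01  6.55752849e-01  1.92316507e+02]
 [ 3.51102306e-01  5.53860705e-01  7.54960588e-01 -1.34276558e+03]
 [ 0.00000000e+00  0.00000000e+00  0.00000000e+00  
[... 161 characters left out ...]
9179472 [[-2.55569219e-02 -9.99264062e-01 -2.86038081e-02  5.81662658e+01]
 [ 9.81635268e-01 -3.04965169e-02  1.88313999e-01 -4.97328254e+02]
 [-1.89047728e-01 -2.32657807e-02  9.81692243e-01 -9.36764342e+02]
 [ 0.00000000e+00  0.00000000e+00  0.00000000e+00  1.00000000e+00]]
wrist [[337.47568608   0.         275.77190257]
 [  0.         337.47568608 212.01025249]
 [  0.           0.           1.        ]] -0.056177915150818145 [[ 3.34645734e-01  9.42342709e-01 -1.56578510e-03 -6.25179630e+02]
 [-8.90551421e-01  3.15709414e-01 -3.27483941e-01  4.07175588e+01]
 [-3.08107771e-01  1.10985516e-01  9.44855447e-01 -3.81374339e+02]
 [ 0.00000000e+00  0.00000000e+00  0.00000000e+00  1.00000000e+00]]
```

View pics/scene0.png

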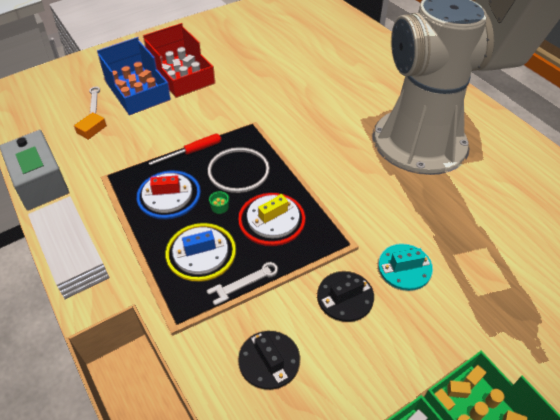

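View pics/top0.png

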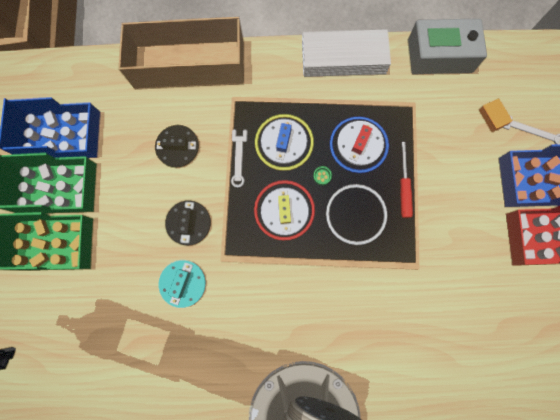

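View pics/wrist0.png

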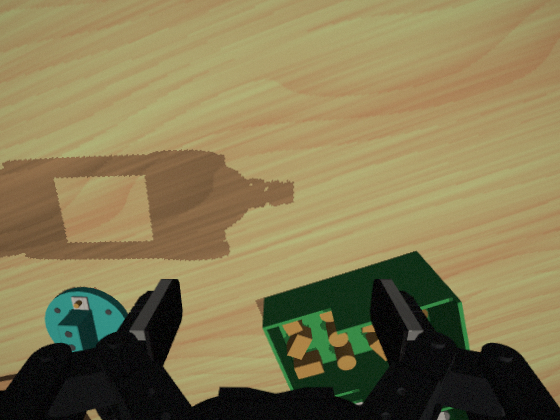

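```bash
cat > h.py <<'E'
import numpy as np, cv2
from scipy.optimize import least_squares
from rig import readout, imaging
def grab(n,save=None):
    f=imaging.grab_frame(n)
    if save: cv2.imwrite(f"pics/{save}.png",f["image"][:,:,::-1])
    return f
def rays(f,px):
    K=f["camera_matrix"];d=np.array([f["k1"],0,0,0,0.]) 
    u=cv2.undistortPoints(np.asarray(px,float).reshape(-1,1,2),K,d).reshape(-1,2)
    T=f["world_to_cam"];R=T[:3,:3];t=T[:3,3]
    d=np.c_[u[:,0],-u[:,1],-np.ones(len(u))]@R
    return -R.T@t,d
def plane(f,px,z):
    o,d=rays(f,px); return o+d*((z-o[2])/d[:,2])[:,None]
def proj(f,P):
    T=f["world_to_cam"];c=np.asarray(P,float).reshape(-1,3)@T[:3,:3].T+T[:3,3]
    p=np.c_[c[:,0],-c[:,1],-c[:,2]]
    return cv2.projectPoints(p,np.zeros(3),np.zeros(3),f["camera_matrix"],np.array([f["k1"],0,0,0,0.]))[0].reshape(-1,2)
def mask(f,c):
    h=cv2.cvtColor(f["image"],cv2.COLOR_RGB2HSV);H,S,V=cv2.split(h)
    if c=="red": m=((H<8)|(H>172))&(S>160)&(V>80)
    if c=="blue": m=(H>100)&(H<125)&(S>130)&(V>70)
    if c=="yellow": m=(H>24)&(H<34)&(S>170)&(V>90)
    if c=="grey": m=(S<50)&(V>120)
    return m.astype(np.uint8)
def blobs(m,amin=20):
    n,l,s,c=cv2.connectedComponentsWithStats(m,connectivity=8)
    return [(i,s[i],c[i],l==i) for i in range(1,n) if s[i,4]>=amin]
E
python3 - <<'E'
from h import *
for n in("top","scene"):
    f=grab(n)
    for c in("red","blue","yellow","grey"):
        print(n,c,[(tuple(b[1]),b[2].round()) for b in blobs(mask(f,c),40)])
E
```

```text
top red [((np.int32(357), np.int32(126), np.int32(14), np.int32(21), np.int32(78)), array([363., 135.])), ((np.int32(401), np.int32(178), np.int32(11), np.int32(40), np.int32(405)), array([406., 198.])), ((np.int32(305), np.int32(199), np.int32(9), np.int32(31), np.int32(48)), array([311., 215.])), ((np.int32(510), np.int32(207), np.int32(50), np.int32(57), np.int32(985)), array([539., 235.]))]
top blue [((np.int32(0), np.int32(98), np.int32(99), np.int32(60), np.int32(2607)), array([ 54., 127.])), ((np.int32(330), np.int32(117), np.int32(59), np.int32(56), np.int32(487)), array([359., 147.])), ((np.int32(277), np.int32(124), np.int32(14), np.int32(25), np.int32(193)), array([283., 136.])), ((np.int32(513), np.int32(157), np.int32(47), np.int32(47), np.int32(707)), array([534., 182.])), ((np.int32(539), np.int32(156), np.int32(12), np.int32(8), np.int32(51)), array([544., 159.]))]
top yellow []
top grey [((np.int32(82), np.int32(0), np.int32(476), np.int32(77), np.int32(18300)), array([330.,  24.])), ((np.int32(44), np.int32(111), np.int32(11), np.int32(15), np.int32(105)), array([ 4
[... 6806 characters left out ...]
rray([ 34., 348.])), ((np.int32(207), np.int32(262), np.int32(71), np.int32(43), np.int32(681)), array([241., 282.])), ((np.int32(382), np.int32(264), np.int32(11), np.int32(9), np.int32(61)), array([387., 268.])), ((np.int32(60), np.int32(269), np.int32(47), np.int32(24), np.int32(171)), array([ 83., 281.])), ((np.int32(62), np.int32(274), np.int32(46), np.int32(24), np.int32(137)), array([ 85., 285.])), ((np.int32(322), np.int32(296), np.int32(13), np.int32(12), np.int32(74)), array([328., 302.])), ((np.int32(273), np.int32(369), np.int32(15), np.int32(14), np.int32(99)), array([280., 376.])), ((np.int32(408), np.int32(410), np.int32(19), np.int32(10), np.int32(114)), array([418., 416.]))]
```

```bash
cat >> h.py <<'E'
def circ(P):
    A=np.c_[2*P,np.ones(len(P))];s=np.linalg.lstsq(A,(P**2).sum(1),rcond=None)[0]
    r=np.sqrt(s[2]+s[0]**2+s[1]**2)
    q=least_squares(lambda v:np.hypot(P[:,0]-v[0],P[:,1]-v[1])-v[2],[s[0],s[1],r],loss="soft_l1").x
    return q
def nondark(f,th=75): return (f["image"].max(2)>th).astype(np.uint8)
def outer(f,uv,th=75):
    m=nondark(f,th); l=cv2.connectedComponents(m)[1]
    # component with nearest large bbox around uv
    best=None
    for i,s,c,b in blobs(m,100):
        d=np.hypot(*(c-uv))
        if s[2]<90 and s[3]<90 and (best is None or d<best[0]): best=(d,s,b)
    c=max(cv2.findContours(best[2].astype(np.uint8),cv2.RETR_EXTERNAL,cv2.CHAIN_APPROX_NONE)[0],key=cv2.contourArea)
    return cv2.convexHull(c).reshape(-1,2).astype(float),best
def pan(f,uv):
    best=min(((np.hypot(*(c-uv)),b) for i,s,c,b in blobs(mask(f,"grey"),300) if s[2]<80 and s[3]<62),key=lambda t:t[0])
    c=max(cv2.findContours(best[1].astype(np.uint8),cv2.RETR_EXTERNAL,cv2.CHAIN_APPROX_NONE)[0],key=cv2.contourArea)
    return cv2.convexHull(c).reshape(-1,2).astype(float)
E
python3 - <<'E'
from h import *
f={n:grab(n) for n in("top","scene")}
R={"top":dict(yellow=(284,142),blue=(360,145),red=(284,210),grey=(357,214)),"scene":dict(yellow=(200,252),blue=(169,195),red=(272,219),grey=(238,169))}
for g in (0,10,20,30):
    print("g",g)
    for c in R["top"]:
        o=[]
        for n in f:
            h,b=outer(f[n],np.array(R[n][c]))
            q=circ(plane(f[n],h,g+6)[:,:2]); o.append(q.round(1))
        print(c,*o,(o[0]-o[1])[:2], end=" | pan ")
        if c!="grey":
            o=[circ(plane(f[n],pan(f[n],np.array(R[n][c])),g+14)[:,:2]).round(1) for n in f]
            print(*o,(o[0]-o[1])[:2])
print()
E
```

```text
g 0
yellow [668.   28.3  77.3] [656.1  14.8  77.4] [11.9 13.5] | pan [668.2  28.4  59.2] [657.4  16.6  60.3] [10.8 11.8]
blue [ 655.  -164.    76.7] [ 643.4 -177.6   77.7] [11.6 13.6] | pan [ 657.  -166.4   59. ] [ 646.1 -176.7   60.1] [10.9 10.3]
red [490.4  32.5  77.2] [478.6  19.3  77.5] [11.8 13.2] | pan [485.8  31.6  59. ] [475.7  20.4  59.8] [10.1 11.2]
grey [ 474.2 -145.9   77. ] [ 462.5 -158.9   77.8] [11.7 13. ] | pan g 10
yellow [664.5  28.2  76.6] [658.5  22.1  76.5] [6.  6.1] | pan [664.7  28.4  58.6] [659.9  24.   59.6] [4.8 4.4]
blue [ 651.7 -162.1   76. ] [ 646.  -168.2   76.8] [5.7 6.1] | pan [ 653.5 -164.5   58.4] [ 648.7 -167.2   59.4] [4.8 2.7]
red [488.7  32.4  76.4] [483.1  26.6  76.6] [5.6 5.8] | pan [484.1  31.5  58.4] [480.2  27.6  59.1] [3.9 3.9]
grey [ 472.6 -144.2   76.2] [ 467.1 -149.7   76.9] [5.5 5.5] | pan g 20
yellow [661.   28.1  75.8] [661.   29.4  75.7] [ 0.  -1.3] | pan [661.1  28.3  58. ] [662.4  31.3  58.9] [-1.3 -3. ]
blue [ 648.3 -160.3   75.2] [ 648.6 -158.7   75.9] [-0.3 -1.6] | pan [ 650.1 -162.6   57.8] [ 651.3 -157.7   58.7] [-1.2 -4.9]
red [486.9  32.3  75.7] [487.6  33.8  75.7] [-0.7 -1.5] | pan [482.3  31.4  57.9] [484.8  34.9  58.4] [-2.5 -3.5]
grey [ 471.  -142.5   75.5] [ 471.8 -140.4   76. ] [-0.8 -2.1] | pan g 30
yellow [657.5  28.1  75. ] [663.5  36.7  74.8] [-6.  -8.6] | pan [657.6  28.2  57.4] [664.8  38.6  58.2] [ -7.2 -10.4]
blue [ 644.9 -158.5   74.4] [ 651.2 -149.3   75. ] [-6.3 -9.2] | pan [ 646.7 -160.7   57.2] [ 653.9 -148.1   58.1] [ -7.2 -12.6]
red [485.1  32.1  74.9] [492.   41.   74.9] [-6.9 -8.9] | pan [480.6  31.3  57.3] [489.3  42.2  57.7] [ -8.7 -10.9]
grey [ 469.4 -140.9   74.7] [ 476.5 -131.2   75.1] [-7.1 -9.7] | pan
```

Run:
```python
from h import *
f=grab("top")
hsv=cv2.cvtColor(f["image"],cv2.COLOR_RGB2HSV)
for n,(u,v) in dict(blue=(284,138),red=(362,139),yellow=(285,208)).items():
    print(n,[tuple(hsv[v+d,u]) for d in(-8,-4,0,4)])
big=cv2.resize(f["image"][100:270,215:425],None,fx=3.5,fy=3.5,interpolation=cv2.INTER_NEAREST)
cv2.imwrite("pics/crop1.png",big[:,:,::-1])
```

```text
blue [(np.uint8(109), np.uint8(150), np.uint8(200)), (np.uint8(111), np.uint8(71), np.uint8(136)), (np.uint8(109), np.uint8(153), np.uint8(200)), (np.uint8(109), np.uint8(147), np.uint8(196))]
red [(np.uint8(2), np.uint8(163), np.uint8(203)), (np.uint8(1), np.uint8(146), np.uint8(190)), (np.uint8(1), np.uint8(152), np.uint8(181)), (np.uint8(1), np.uint8(156), np.uint8(200))]
yellow [(np.uint8(27), np.uint8(103), np.uint8(166)), (np.uint8(31), np.uint8(116), np.uint8(213)), (np.uint8(32), np.uint8(38), np.uint8(134)), (np.uint8(31), np.uint8(117), np.uint8(212))]
```

View pics/crop1.png

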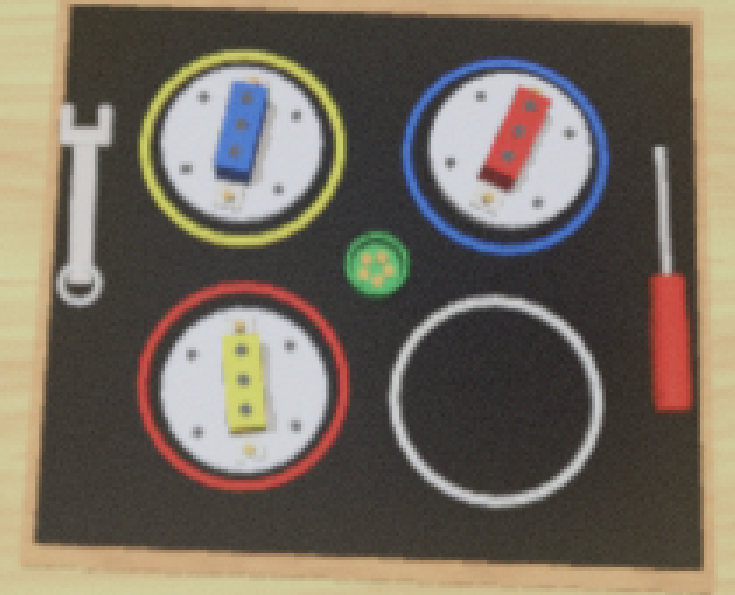

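```bash
cat >> h.py <<'E'
RNG=dict(blue=(100,120,110,160),red=(0,8,120,150),yellow=(26,36,80,185))
def block(f,n,uv,z,rad=27):
    H,S,V=cv2.split(cv2.cvtColor(f["image"],cv2.COLOR_RGB2HSV));a,b,s,v=RNG[n]
    m=((H>=a)&(H<=b)&(S>s)&(V>v)).astype(np.uint8)
    k=np.zeros_like(m);cv2.circle(k,tuple(int(t) for t in uv),rad,1,-1);m&=k
    c=max(cv2.findContours(m,cv2.RETR_EXTERNAL,cv2.CHAIN_APPROX_NONE)[0],key=cv2.contourArea)
    P=plane(f,c.reshape(-1,2),z)[:,:2].astype(np.float32)
    (cx,cy),_,_=r=cv2.minAreaRect(P);B=cv2.boxPoints(r);e=[B[1]-B[0],B[2]-B[1]]
    e=max(e,key=np.linalg.norm);return np.array([cx,cy]),np.arctan2(e[1],e[0])%np.pi,r[1]
E
python3 - <<'E'
from h import *
f=grab("top")
for n,uv,rad in(("blue",(284,140),22),("red",(361,140),22),("yellow",(285,209),22)): print(n,block(f,n,uv,68,rad))
E
```

```text
blue (array([660.53845215,  27.96250534]), np.float32(2.895589), (22.905410766601562, 61.33226013183594))
red (array([ 650.25286865, -162.55427551]), np.float32(2.6750138), (22.587190628051758, 63.954872131347656))
yellow (array([482.84274292,  31.068964  ]), np.float32(0.051427092), (62.024757385253906, 24.03738021850586))
```

```bash
cat > go.py <<'E'
import sys,numpy as np
from scipy.spatial.transform import Rotation as R
from rig import readout
x,y,z,w=map(float,sys.argv[1:5]); s=readout.sense()
A=R.from_euler("xyz",s["tcp_rot"]);B=R.from_euler("xyz",[np.pi,0,w])
print("t cm",A.inv().apply(np.array([x,y,z])-s["eef_pos"]).round(2)/10,"rot",(A.inv()*B).as_rotvec().round(4),"clock",s["clock"],"q6",s["qpos"][5].round(2),"open",round(s["opening"],3))
E
python3 go.py 650.5 -162 300 2.675
```

```text
t cm [-66.73  -56.093  10.467] rot [-1.000e-04 -0.000e+00  1.268e-01] clock 0.45 q6 -0.0 open 1.0
```

Call:
{"api": "step_arm", "payload": {
  "deltas": [
    {"translation":[-66.73,-56.09,10.47],"rot":[0,0,0.127]},
    {"translation":[-66.73,-56.09,10.47],"rot":[0,0,0.127]},
    {"translation":[-66.73,-56.09,10.47],"rot":[0,0,0.127]},
    {"translation":[-66.73,-56.09,10.47],"rot":[0,0,0.127]},
    {"translation":[-66.73,-56.09,10.47],"rot":[0,0,0.127]},
    {"translation":[-66.73,-56.09,10.47],"rot":[0,0,0.127]},
    {"translation":[-66.73,-56.09,10.47],"rot":[0,0,0.127]},
    {"translation":[-66.73,-56.09,10.47],"rot":[0,0,0.127]}
  ],
  "grip": 0,
  "squeeze": 50
}}

```text
clock: 1.45
eef_pos: [461.0, 159.6, 345.2]
tcp_rot: [3.141, 0.001, 2.675]
contact_force: [1.3, 0.9, -0.1]
opening: 1.003
```

```bash
python3 go.py 650.5 -162 300 2.675
```

```text
t cm [-31.394 -20.199   4.529] rot [ 0.0009  0.0008 -0.0001] clock 1.45 q6 -0.77 open 1.003
```

Call:
{"api": "step_arm", "payload": {
  "deltas": [
    {"translation":[-31.4,-20.2,4.5],"rot":[0,0,0]},
    {"translation":[-31.4,-20.2,4.5],"rot":[0,0,0]},
    {"translation":[-31.4,-20.2,4.5],"rot":[0,0,0]},
    {"translation":[-31.4,-20.2,4.5],"rot":[0,0,0]},
    {"translation":[-31.4,-20.2,4.5],"rot":[0,0,0]},
    {"translation":[-31.4,-20.2,4.5],"rot":[0,0,0]},
    {"translation":[-31.4,-20.2,4.5],"rot":[0,0,0]},
    {"translation":[-31.4,-20.2,4.5],"rot":[0,0,0]}
  ]
}}

```text
clock: 2.45
eef_pos: [649.3, -160.3, 299.6]
tcp_rot: [-3.142, -0.001, 2.674]
contact_force: [-0.2, 0.2, -0.1]
opening: 0.999
```

```bash
python3 - <<'E'
from h import *
f=grab("wrist","w1")
E
python3 go.py 650.5 -162 300 2.675
```

```text
t cm [-0.229 -0.152 -0.017] rot [ 0.     -0.0011 -0.0001] clock 2.5 q6 -1.35 open 1.0
```

View pics/w1.png

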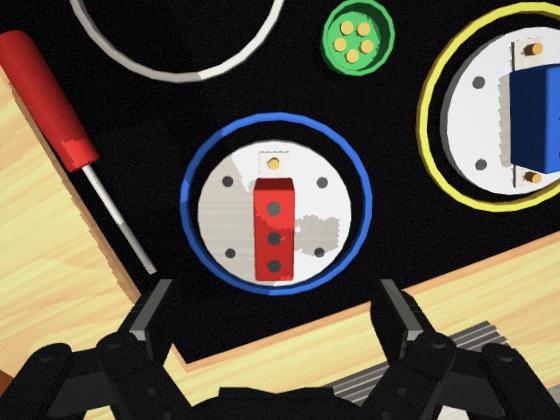

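The wrist view shows the red block at about (274,232), upright between the fingers (x about 165 and 385), in the blue ring. I'll measure from here as a cross-check.

Run:
```python
from h import *
f=grab("wrist")
H,S,V=cv2.split(cv2.cvtColor(f["image"],cv2.COLOR_RGB2HSV))
print("z,block", [(z,block(f,"red",(274,230),z,60)) for z in (66,68,70)])
def ring(m,uv,z,box=110):
    k=np.zeros_like(m);cv2.circle(k,uv,box,1,-1);m=m&k
    c=max(cv2.findContours(m,cv2.RETR_EXTERNAL,cv2.CHAIN_APPROX_NONE)[0],key=cv2.contourArea)
    return circ(plane(f,cv2.convexHull(c).reshape(-1,2),z)[:,:2])
m=((H>100)&(H<125)&(S>100)&(V>60)).astype(np.uint8)
for g in(15,18,21): print(g,ring(m,(277,203),g+6))
```

```text
z,block [(66, (array([ 650.24639893, -161.26417542]), np.float32(2.6735206), (25.807222366333008, 63.72265625))), (68, (array([ 649.48492432, -160.85823059]), np.float32(2.6735198), (25.55250358581543, 63.09378433227539))), (70, (array([ 648.72363281, -160.45233154]), np.float32(2.673521), (25.297788619995117, 62.46480178833008)))]
15 [ 649.28346376 -159.46743705   74.99217874]
18 [ 648.36056292 -158.9909827    74.08365962]
21 [ 647.43766117 -158.51452753   73.17514045]
```

```bash
python3 go.py 650 -161.3 211 2.674
```

```text
t cm [-0.173 -0.146  8.914] rot [ 0.0001 -0.0006  0.0015] clock 2.55 q6 -1.35 open 1.0
```

Call:
{"api": "step_arm", "payload": {
  "deltas": [
    {"translation":[-0.1,-0.1,4.5],"rot":[0,0,0]},
    {"translation":[-0.15,-0.12,7.5],"rot":[0,0,0]},
    {"translation":[-0.15,-0.12,8.9],"rot":[0,0,0]},
    {"translation":[-0.15,-0.12,8.9],"rot":[0,0,0]},
    {"translation":[-0.15,-0.12,8.9],"rot":[0,0,0]}
  ]
}}

```text
clock: 3.18
eef_pos: [651.0, -161.8, 212.5]
tcp_rot: [3.141, 0.002, 2.675]
contact_force: [0.6, 0.4, 0.2]
opening: 0.997
```

Call:
{"api": "step_arm", "payload": {
  "deltas": [
    {"translation":[0,0,0],"rot":[0,0,0]},
    {"translation":[0,0,0],"rot":[0,0,0]},
    {"translation":[0,0,0],"rot":[0,0,0]},
    {"translation":[0,0,0],"rot":[0,0,0]},
    {"translation":[0,0,0],"rot":[0,0,0]},
    {"translation":[0,0,0],"rot":[0,0,0]}
  ],
  "grip": 255,
  "squeeze": 50
}}

```text
clock: 3.92
eef_pos: [650.5, -162.2, 211.4]
tcp_rot: [-3.142, 0.0, 2.675]
contact_force: [-1.8, -0.1, 4.7]
opening: 0.296
```

```bash
python3 -c "
from rig import readout;print(readout.sense())"; python3 go.py 650 -161.3 211 2.674
```

```text
{'clock': 3.925, 'qpos': array([-2.46479132e-01,  6.36340274e-01,  1.65519379e+00, -2.04198970e-04,
        8.49631951e-01, -1.35028344e+00]), 'qvel': array([-1.38002766e-04,  1.39085652e-03,  9.13734524e-04,  8.12564663e-06,
       -8.01959486e-04,  2.43516576e-04]), 'joint_efforts': array([ 7.74252992e-01, -6.83370495e+01, -2.55873942e+01,  2.76191281e-01,
       -3.94473709e-01, -2.89674295e-03]), 'eef_pos': array([ 650.53692756, -162.15176571,  211.44911118]), 'tcp_rot': array([-3.14153627e+00,  4.49858476e-04,  2.67473544e+00]), 'contact_force': array([-1.82860191, -0.11386548,  4.67868788]), 'wrist_torque': array([-0.13863703,  0.25968732,  0.01378896]), 'opening': 0.29594606756149705}
t cm [0.086 0.052 0.045] rot [-0.0001  0.0004  0.0007] clock 3.925 q6 -1.35 open 0.296
```

Call:
{"api": "step_arm", "payload": {
  "deltas": [
    {"translation":[0,0,-1],"rot":[0,0,0]},
    {"translation":[0,0,-3.5],"rot":[0,0,0]},
    {"translation":[0,0,-6.5],"rot":[0,0,0]},
    {"translation":[0,0,-8],"rot":[0,0,0]},
    {"translation":[0,0,-8],"rot":[0,0,0]}
  ]
}}

```text
clock: 4.55
eef_pos: [650.6, -162.0, 291.9]
tcp_rot: [3.141, 0.002, 2.675]
contact_force: [-0.2, -0.1, -4.8]
opening: 0.296
```

```bash
python3 - <<'E'
from h import *
grab("scene","s2");
f=grab("wrist","w2")
E
python3 go.py 471.5 -142.5 291 2.674
```

```text
t cm [16.808 -6.303 -0.07 ] rot [-0.0003 -0.0014  0.0007] clock 4.65 q6 -1.35 open 0.295
```

View pics/s2.png

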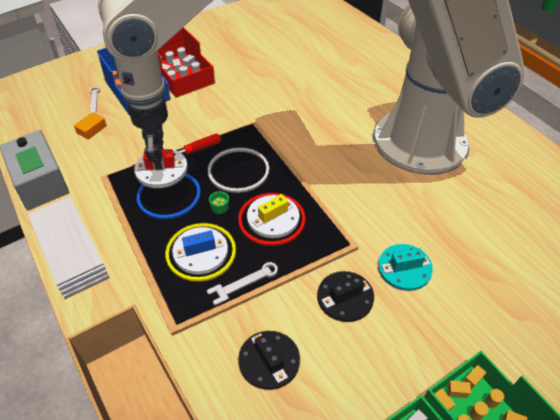

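View pics/w2.png

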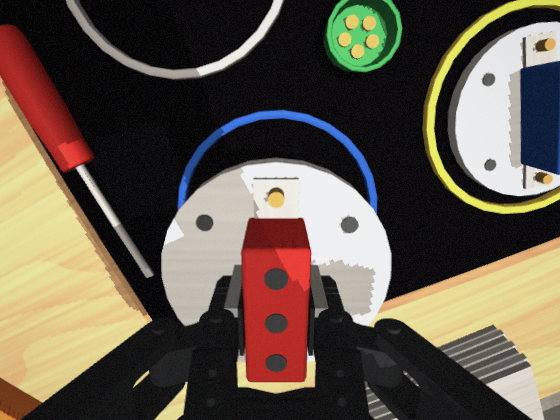

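Red is lifted level in the fingers. The wrist view shows the block at (276,310), and the grey ring is ahead at the top left. Next I'll carry it to the grey ring.

Call:
{"api": "step_arm", "payload": {
  "deltas": [
    {"translation":[3,-1.1,0],"rot":[0,0,0]},
    {"translation":[7.5,-2.8,0],"rot":[0,0,0]},
    {"translation":[12,-4.5,0],"rot":[0,0,0]},
    {"translation":[15.5,-5.8,0],"rot":[0,0,0]},
    {"translation":[16.8,-6.3,0],"rot":[0,0,0]},
    {"translation":[16.8,-6.3,0],"rot":[0,0,0]},
    {"translation":[16.8,-6.3,0],"rot":[0,0,0]}
  ]
}}

```text
clock: 5.52
eef_pos: [473.3, -142.9, 291.1]
tcp_rot: [3.141, 0.001, 2.675]
contact_force: [-0.2, 0.0, -4.2]
opening: 0.298
```

```bash
python3 - <<'E'
from h import *
f=grab("wrist","w3")
E
python3 go.py 471.2 -142.3 212 2.674
```

```text
t cm [ 0.226 -0.045  7.908] rot [0.0002 0.0012 0.0009] clock 5.575 q6 -1.4 open 0.301
```

View pics/w3.png

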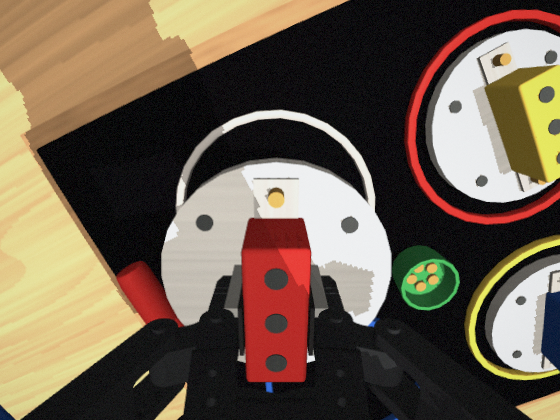

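The grey arc now sits where the blue ring's arc did at pick-up (top at (278,111)), so the element is centred over grey. Lowering.

Call:
{"api": "step_arm", "payload": {
  "deltas": [
    {"translation":[0.2,-0.05,2.5],"rot":[0,0,0]},
    {"translation":[0.2,-0.05,5],"rot":[0,0,0]},
    {"translation":[0.2,-0.05,7],"rot":[0,0,0]},
    {"translation":[0.2,-0.05,7.5],"rot":[0,0,0]},
    {"translation":[0.2,-0.05,7.9],"rot":[0,0,0]},
    {"translation":[0.2,-0.05,7.9],"rot":[0,0,0]}
  ]
}}

```text
clock: 6.32
eef_pos: [470.5, -142.3, 212.4]
tcp_rot: [3.141, 0.001, 2.675]
contact_force: [-0.3, -0.7, -4.5]
opening: 0.296
```

```bash
python3 go.py 471.2 -142.3 211.3 2.674
```

```text
t cm [-0.066  0.031  0.108] rot [0.0001 0.0006 0.0009] clock 6.325 q6 -1.4 open 0.296
```

Call:
{"api": "step_arm", "payload": {
  "deltas": [
    {"translation":[0,0,0.1],"rot":[0,0,0]},
    {"translation":[0,0,0.15],"rot":[0,0,0]},
    {"translation":[0,0,0.15],"rot":[0,0,0]}
  ]
}}

```text
clock: 6.7
eef_pos: [470.4, -142.3, 211.4]
tcp_rot: [3.141, 0.001, 2.675]
contact_force: [-2.9, 0.1, 6.1]
opening: 0.292
```

Contact on the glass. Releasing and rising.

Call:
{"api": "step_arm", "payload": {
  "deltas": [
    {"translation":[0,0,0],"rot":[0,0,0]},
    {"translation":[0,0,0],"rot":[0,0,0]},
    {"translation":[0,0,0],"rot":[0,0,0]},
    {"translation":[0,0,0],"rot":[0,0,0]},
    {"translation":[0,0,-3],"rot":[0,0,0]},
    {"translation":[0,0,-8],"rot":[0,0,0]},
    {"translation":[0,0,-9],"rot":[0,0,0]},
    {"translation":[0,0,-9],"rot":[0,0,0]}
  ],
  "grip": 0
}}

```text
clock: 7.7
eef_pos: [470.1, -142.2, 300.9]
tcp_rot: [3.141, 0.001, 2.675]
contact_force: [0.1, -0.1, -0.8]
opening: 1.0
```

```bash
python3 - <<'E'
from h import *
f=grab("wrist","w4")
E
python3 go.py 660.8 28.2 300 2.896
```

```text
t cm [-9.3980e+00  2.3808e+01 -6.0000e-03] rot [-0.     -0.0004 -0.2212] clock 7.75 q6 -1.4 open 0.999
```

View pics/w4.png

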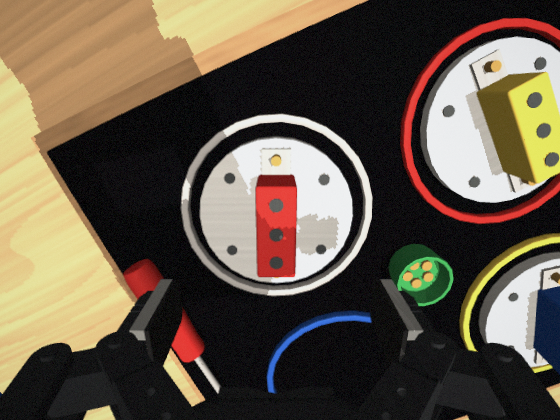

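Red lies flat inside the grey ring (pan centre about (276,205), ring centre about (277,204)). Next is blue.

Call:
{"api": "step_arm", "payload": {
  "deltas": [
    {"translation":[-9.4,23.8,0],"rot":[0,0,-0.221]},
    {"translation":[-9.4,23.8,0],"rot":[0,0,-0.221]},
    {"translation":[-9.4,23.8,0],"rot":[0,0,-0.221]},
    {"translation":[-9.4,23.8,0],"rot":[0,0,-0.221]},
    {"translation":[-9.4,23.8,0],"rot":[0,0,-0.221]},
    {"translation":[-9.4,23.8,0],"rot":[0,0,-0.221]},
    {"translation":[-9.4,23.8,0],"rot":[0,0,-0.221]}
  ]
}}

```text
clock: 8.62
eef_pos: [660.0, 27.1, 299.5]
tcp_rot: [-3.141, -0.002, 2.895]
contact_force: [-0.8, -0.4, 0.8]
opening: 0.996
```

```bash
python3 - <<'E'
from h import *
f=grab("wrist","w5")
print(block(f,"blue",(275,230),66.5,60))
E
python3 go.py 660.8 28.2 211.5 2.896
```

```text
(array([641.41931152,  34.77419281]), np.float32(1.3231416), (25.140003204345703, 21.15679359436035))
t cm [-0.052  0.141  8.842] rot [-0.0006 -0.0016 -0.0014] clock 8.675 q6 -1.29 open 1.001
```

View pics/w5.png

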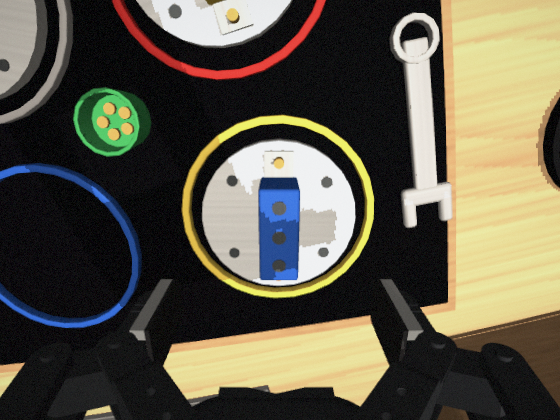

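Blue block is at about (279,230), upright between the fingers. Descending on it.

Call:
{"api": "step_arm", "payload": {
  "deltas": [
    {"translation":[-0.05,0.1,4.5],"rot":[0,0,0]},
    {"translation":[-0.05,0.14,7.5],"rot":[0,0,0]},
    {"translation":[-0.05,0.14,8.8],"rot":[0,0,0]},
    {"translation":[-0.05,0.14,8.8],"rot":[0,0,0]},
    {"translation":[-0.05,0.14,8.8],"rot":[0,0,0]}
  ]
}}

```text
clock: 9.3
eef_pos: [662.5, 29.1, 213.9]
tcp_rot: [3.141, 0.002, 2.895]
contact_force: [-0.1, -0.5, -0.4]
opening: 0.998
```

Call:
{"api": "step_arm", "payload": {
  "deltas": [
    {"translation":[0,0,0],"rot":[0,0,0]},
    {"translation":[0,0,0],"rot":[0,0,0]},
    {"translation":[0,0,0],"rot":[0,0,0]},
    {"translation":[0,0,0],"rot":[0,0,0]},
    {"translation":[0,0,0],"rot":[0,0,0]},
    {"translation":[0,0,0],"rot":[0,0,0]}
  ],
  "grip": 255
}}

```text
clock: 10.05
eef_pos: [662.1, 29.3, 213.0]
tcp_rot: [3.141, 0.001, 2.896]
contact_force: [-0.1, 0.2, 4.9]
opening: 0.294
```

Call:
{"api": "step_arm", "payload": {
  "deltas": [
    {"translation":[0,0,-1],"rot":[0,0,0]},
    {"translation":[0,0,-3.5],"rot":[0,0,0]},
    {"translation":[0,0,-6.5],"rot":[0,0,0]},
    {"translation":[0,0,-8],"rot":[0,0,0]},
    {"translation":[0,0,-8],"rot":[0,0,0]}
  ]
}}

```text
clock: 10.68
eef_pos: [662.2, 29.3, 293.5]
tcp_rot: [3.141, 0.002, 2.896]
contact_force: [0.7, -0.5, -3.9]
opening: 0.296
```

```bash
python3 - <<'E'
from h import *
f=grab("wrist","w6")
E
python3 go.py 648.8 -160.3 291 2.896
```

```text
t cm [ -3.361 -18.701   0.131] rot [-0.0001 -0.0001 -0.0002] clock 10.725 q6 -1.28 open 0.293
```

View pics/w6.png

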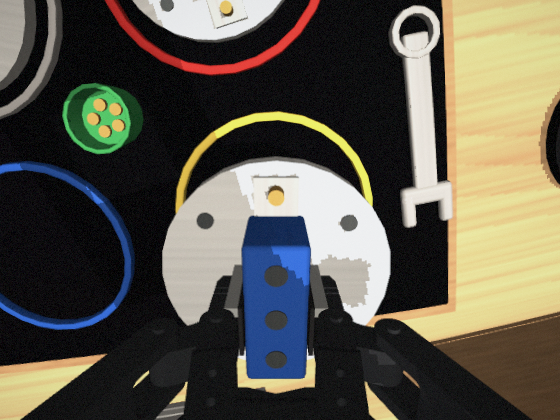

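Call:
{"api": "step_arm", "payload": {
  "deltas": [
    {"translation":[-0.5,-3,0],"rot":[0,0,0]},
    {"translation":[-1.4,-8,0],"rot":[0,0,0]},
    {"translation":[-2.3,-13,0],"rot":[0,0,0]},
    {"translation":[-3,-17,0],"rot":[0,0,0]},
    {"translation":[-3.3,-18.7,0],"rot":[0,0,0]},
    {"translation":[-3.3,-18.7,0],"rot":[0,0,0]},
    {"translation":[-3.3,-18.7,0],"rot":[0,0,0]}
  ]
}}

```text
clock: 11.6
eef_pos: [648.4, -159.0, 291.9]
tcp_rot: [3.141, -0.001, 2.896]
contact_force: [-0.9, -0.2, -2.7]
opening: 0.297
```

```bash
python3 - <<'E'
from h import *
f=grab("wrist","w7")
E
python3 go.py 649.2 -160.2 214 2.896
```

```text
t cm [-0.111 -0.117  7.811] rot [ 0.0004 -0.0009  0.0009] clock 11.65 q6 -1.57 open 0.29
```

View pics/w7.png

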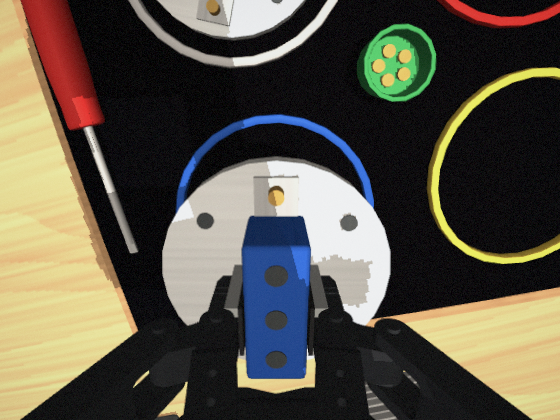

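The blue arc tops out at (277,115), matching the yellow ring's view at pick-up, so this is centred. Lowering.

Call:
{"api": "step_arm", "payload": {
  "deltas": [
    {"translation":[-0.05,-0.1,2.5],"rot":[0,0,0]},
    {"translation":[-0.05,-0.1,5],"rot":[0,0,0]},
    {"translation":[-0.05,-0.1,7],"rot":[0,0,0]},
    {"translation":[-0.05,-0.1,7.5],"rot":[0,0,0]},
    {"translation":[-0.05,-0.1,7.75],"rot":[0,0,0]},
    {"translation":[-0.05,-0.1,7.75],"rot":[0,0,0]}
  ]
}}

```text
clock: 12.4
eef_pos: [649.0, -161.2, 215.7]
tcp_rot: [-3.142, 0.001, 2.896]
contact_force: [0.3, -0.1, -2.2]
opening: 0.298
```

Call:
{"api": "step_arm", "payload": {
  "deltas": [
    {"translation":[0,0,0.1],"rot":[0,0,0]},
    {"translation":[0,0,0.1],"rot":[0,0,0]}
  ]
}}

```text
clock: 12.65
eef_pos: [648.8, -161.3, 214.5]
tcp_rot: [3.142, 0.001, 2.896]
contact_force: [-0.3, -0.1, -3.4]
opening: 0.294
```

Call:
{"api": "step_arm", "payload": {
  "deltas": [
    {"translation":[0,0,0.1],"rot":[0,0,0]},
    {"translation":[0,0,0.15],"rot":[0,0,0]},
    {"translation":[0,0,0.15],"rot":[0,0,0]}
  ]
}}

```text
clock: 13.02
eef_pos: [648.7, -161.3, 213.0]
tcp_rot: [-3.142, 0.0, 2.896]
contact_force: [-2.1, -0.1, 2.6]
opening: 0.294
```

Call:
{"api": "step_arm", "payload": {
  "deltas": [
    {"translation":[0,0,0],"rot":[0,0,0]},
    {"translation":[0,0,0],"rot":[0,0,0]},
    {"translation":[0,0,0],"rot":[0,0,0]},
    {"translation":[0,0,0],"rot":[0,0,0]},
    {"translation":[0,0,-3],"rot":[0,0,0]},
    {"translation":[0,0,-8],"rot":[0,0,0]},
    {"translation":[0,0,-8.7],"rot":[0,0,0]},
    {"translation":[0,0,-8.7],"rot":[0,0,0]}
  ],
  "grip": 0
}}

```text
clock: 14.02
eef_pos: [648.7, -161.2, 299.9]
tcp_rot: [-3.142, 0.001, 2.896]
contact_force: [-0.4, 1.1, -0.2]
opening: 1.003
```

```bash
python3 - <<'E'
from h import *
f=grab("wrist","w8")
E
python3 go.py 482.8 31.5 300 3.193
```

```text
t cm [20.738 14.658 -0.099] rot [ 1.000e-04 -9.000e-04 -2.972e-01] clock 14.075 q6 -1.57 open 1.0
```

View pics/w8.png

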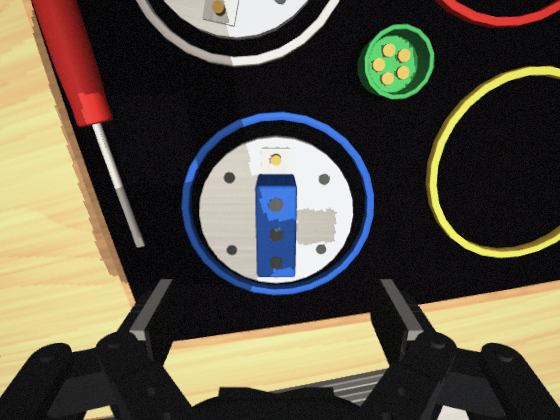

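Blue is flat and well centred in the blue ring (pan about (276,205), ring about (278,203)). Next is yellow.

Call:
{"api": "step_arm", "payload": {
  "deltas": [
    {"translation":[20.7,14.7,0],"rot":[0,0,-0.297]},
    {"translation":[20.7,14.7,0],"rot":[0,0,-0.297]},
    {"translation":[20.7,14.7,0],"rot":[0,0,-0.297]},
    {"translation":[20.7,14.7,0],"rot":[0,0,-0.297]},
    {"translation":[20.7,14.7,0],"rot":[0,0,-0.297]},
    {"translation":[20.7,14.7,0],"rot":[0,0,-0.297]},
    {"translation":[20.7,14.7,0],"rot":[0,0,-0.297]}
  ]
}}

```text
clock: 14.95
eef_pos: [484.4, 31.1, 299.2]
tcp_rot: [-3.141, -0.0, -3.091]
contact_force: [-0.6, 0.2, -0.0]
opening: 1.003
```

```bash
python3 - <<'E'
from h import *
f=grab("wrist","w9")
E
python3 go.py 482.8 31.5 211.5 3.193
```

```text
t cm [0.158 0.06  8.772] rot [-0.0001 -0.0001 -0.0013] clock 15.0 q6 -1.56 open 1.0
```

View pics/w9.png

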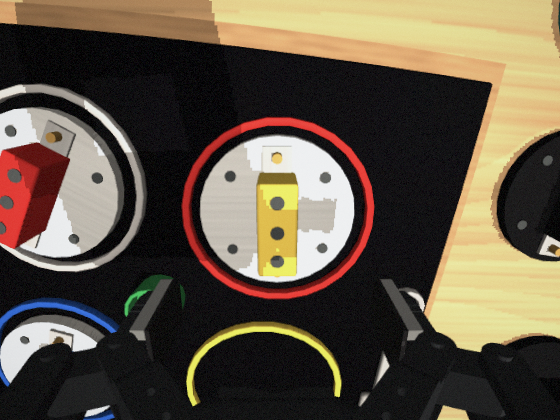

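Yellow block is at about (277,225), upright and centred between the fingers. The cup at (150,300) lies well behind the finger plane.

Call:
{"api": "step_arm", "payload": {
  "deltas": [
    {"translation":[0.1,0.05,4.5],"rot":[0,0,0]},
    {"translation":[0.15,0.05,7.5],"rot":[0,0,0]},
    {"translation":[0.15,0.05,8.7],"rot":[0,0,0]},
    {"translation":[0.15,0.05,8.7],"rot":[0,0,0]},
    {"translation":[0.15,0.05,8.7],"rot":[0,0,0]}
  ]
}}

```text
clock: 15.62
eef_pos: [482.9, 32.0, 213.4]
tcp_rot: [3.142, 0.002, -3.091]
contact_force: [0.0, 0.2, 0.5]
opening: 0.998
```

Call:
{"api": "step_arm", "payload": {
  "deltas": [
    {"translation":[0,0,0],"rot":[0,0,0]},
    {"translation":[0,0,0],"rot":[0,0,0]},
    {"translation":[0,0,0],"rot":[0,0,0]},
    {"translation":[0,0,0],"rot":[0,0,0]},
    {"translation":[0,0,0],"rot":[0,0,0]},
    {"translation":[0,0,0],"rot":[0,0,0]}
  ],
  "grip": 255
}}

```text
clock: 16.38
eef_pos: [482.3, 32.2, 213.0]
tcp_rot: [-3.142, 0.0, -3.09]
contact_force: [-1.2, 0.0, 6.5]
opening: 0.294
```

Call:
{"api": "step_arm", "payload": {
  "deltas": [
    {"translation":[0,0,-1],"rot":[0,0,0]},
    {"translation":[0,0,-3.5],"rot":[0,0,0]},
    {"translation":[0,0,-6.5],"rot":[0,0,0]},
    {"translation":[0,0,-8],"rot":[0,0,0]},
    {"translation":[0,0,-8],"rot":[0,0,0]}
  ]
}}

```text
clock: 17.0
eef_pos: [482.4, 32.2, 293.4]
tcp_rot: [3.142, 0.002, -3.09]
contact_force: [0.2, -0.2, -4.1]
opening: 0.299
```

```bash
python3 go.py 661 28.7 292 3.193
```

```text
t cm [-17.822  -1.263   0.173] rot [ 0.      0.002  -0.0002] clock 17.0 q6 -1.56 open 0.299
```

Call:
{"api": "step_arm", "payload": {
  "deltas": [
    {"translation":[-3,-0.2,0],"rot":[0,0,0]},
    {"translation":[-7.5,-0.5,0],"rot":[0,0,0]},
    {"translation":[-12,-0.9,0],"rot":[0,0,0]},
    {"translation":[-16,-1.2,0],"rot":[0,0,0]},
    {"translation":[-17.8,-1.3,0],"rot":[0,0,0]},
    {"translation":[-17.8,-1.3,0],"rot":[0,0,0]},
    {"translation":[-17.8,-1.3,0],"rot":[0,0,0]}
  ]
}}

```text
clock: 17.88
eef_pos: [659.4, 28.3, 291.1]
tcp_rot: [3.142, -0.003, -3.09]
contact_force: [0.6, -0.8, -4.0]
opening: 0.299
```

```bash
python3 - <<'E'
from h import *
f=grab("wrist","w10")
E
python3 go.py 661 28.7 214 3.193
```

```text
t cm [-0.185  0.031  7.753] rot [ 0.     -0.0024 -0.0001] clock 17.925 q6 -1.58 open 0.295
```

View pics/w10.png

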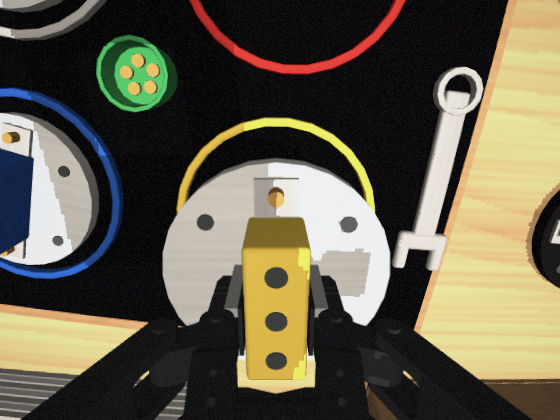

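The yellow arc tops out at (278,119), slightly low. The planned -0.2 cm x correction mends that during the descent.

Call:
{"api": "step_arm", "payload": {
  "deltas": [
    {"translation":[-0.2,0.03,2.5],"rot":[0,0,0]},
    {"translation":[-0.2,0.03,5],"rot":[0,0,0]},
    {"translation":[-0.2,0.03,7],"rot":[0,0,0]},
    {"translation":[-0.2,0.03,7.5],"rot":[0,0,0]},
    {"translation":[-0.2,0.03,7.75],"rot":[0,0,0]},
    {"translation":[-0.2,0.03,7.75],"rot":[0,0,0]}
  ]
}}

```text
clock: 18.68
eef_pos: [662.9, 28.7, 215.8]
tcp_rot: [-3.142, 0.001, -3.09]
contact_force: [0.2, -0.8, -4.2]
opening: 0.297
```

Call:
{"api": "step_arm", "payload": {
  "deltas": [
    {"translation":[0,0,0.1],"rot":[0,0,0]},
    {"translation":[0,0,0.15],"rot":[0,0,0]},
    {"translation":[0,0,0.15],"rot":[0,0,0]}
  ]
}}

```text
clock: 19.05
eef_pos: [662.6, 28.7, 213.7]
tcp_rot: [3.142, 0.0, -3.09]
contact_force: [-0.5, -0.0, -4.1]
opening: 0.293
```

Call:
{"api": "step_arm", "payload": {
  "deltas": [
    {"translation":[0.1,0,0.1],"rot":[0,0,0]},
    {"translation":[0.1,0,0.12],"rot":[0,0,0]},
    {"translation":[0.1,0,0.12],"rot":[0,0,0]}
  ]
}}

```text
clock: 19.42
eef_pos: [661.9, 28.6, 213.0]
tcp_rot: [-3.142, 0.001, -3.09]
contact_force: [-0.3, 0.3, 5.7]
opening: 0.296
```

Call:
{"api": "step_arm", "payload": {
  "deltas": [
    {"translation":[0,0,0],"rot":[0,0,0]},
    {"translation":[0,0,0],"rot":[0,0,0]},
    {"translation":[0,0,0],"rot":[0,0,0]},
    {"translation":[0,0,0],"rot":[0,0,0]},
    {"translation":[0,0,-3],"rot":[0,0,0]},
    {"translation":[0,0,-8],"rot":[0,0,0]},
    {"translation":[0,0,-8.7],"rot":[0,0,0]},
    {"translation":[0,0,-8.7],"rot":[0,0,0]}
  ],
  "grip": 0
}}

```text
clock: 20.42
eef_pos: [661.5, 28.6, 299.7]
tcp_rot: [-3.142, 0.001, -3.09]
contact_force: [0.1, -0.3, -0.7]
opening: 1.005
```

```bash
python3 - <<'E'
from h import *
f=grab("wrist","w11")
E
python3 go.py 470.4 -142.3 300 2.675
```

```text
t cm [ 19.926 -16.091  -0.122] rot [-3.000e-04 -1.000e-03  5.179e-01] clock 20.475 q6 -1.58 open 1.001
```

View pics/w11.png

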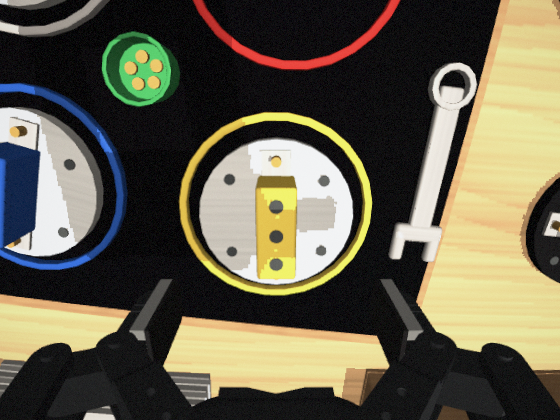

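Yellow is flat and centred in its ring (both about (276,204)). Back to red in the grey ring.

Call:
{"api": "step_arm", "payload": {
  "deltas": [
    {"translation":[19.9,-16.1,0],"rot":[0,0,0.518]},
    {"translation":[19.9,-16.1,0],"rot":[0,0,0.518]},
    {"translation":[19.9,-16.1,0],"rot":[0,0,0.518]},
    {"translation":[19.9,-16.1,0],"rot":[0,0,0.518]},
    {"translation":[19.9,-16.1,0],"rot":[0,0,0.518]},
    {"translation":[19.9,-16.1,0],"rot":[0,0,0.518]},
    {"translation":[19.9,-16.1,0],"rot":[0,0,0.518]},
    {"translation":[19.9,-16.1,0],"rot":[0,0,0.518]}
  ]
}}

```text
clock: 21.48
eef_pos: [471.9, -141.6, 299.1]
tcp_rot: [3.142, -0.0, 2.676]
contact_force: [0.4, -0.1, -0.3]
opening: 1.001
```

```bash
python3 go.py 470.4 -142.3 211.5 2.675
```

```text
t cm [ 0.101 -0.125  8.762] rot [ 0.0001 -0.0001  0.0012] clock 21.475 q6 -1.4 open 1.001
```

Call:
{"api": "step_arm", "payload": {
  "deltas": [
    {"translation":[0.1,-0.1,4.5],"rot":[0,0,0]},
    {"translation":[0.1,-0.12,7.5],"rot":[0,0,0]},
    {"translation":[0.1,-0.12,8.7],"rot":[0,0,0]},
    {"translation":[0.1,-0.12,8.7],"rot":[0,0,0]},
    {"translation":[0.1,-0.12,8.7],"rot":[0,0,0]}
  ]
}}

```text
clock: 22.1
eef_pos: [470.3, -143.0, 213.3]
tcp_rot: [3.141, 0.002, 2.675]
contact_force: [1.3, -0.8, 0.4]
opening: 1.0
```

Call:
{"api": "step_arm", "payload": {
  "deltas": [
    {"translation":[0,0,0],"rot":[0,0,0]},
    {"translation":[0,0,0],"rot":[0,0,0]},
    {"translation":[0,0,0],"rot":[0,0,0]},
    {"translation":[0,0,0],"rot":[0,0,0]},
    {"translation":[0,0,0],"rot":[0,0,0]},
    {"translation":[0,0,0],"rot":[0,0,0]}
  ],
  "grip": 255
}}

```text
clock: 22.85
eef_pos: [469.8, -143.0, 212.8]
tcp_rot: [3.141, 0.001, 2.675]
contact_force: [-1.2, 0.3, 7.0]
opening: 0.296
```

Call:
{"api": "step_arm", "payload": {
  "deltas": [
    {"translation":[0,0,-1],"rot":[0,0,0]},
    {"translation":[0,0,-3.5],"rot":[0,0,0]},
    {"translation":[0,0,-6.5],"rot":[0,0,0]},
    {"translation":[0,0,-8],"rot":[0,0,0]},
    {"translation":[0,0,-8],"rot":[0,0,0]}
  ]
}}

```text
clock: 23.48
eef_pos: [469.8, -143.0, 293.1]
tcp_rot: [3.141, 0.002, 2.675]
contact_force: [0.6, -0.4, -4.9]
opening: 0.29
```

```bash
python3 go.py 486.8 32.2 292 2.675
```

```text
t cm [ 6.367 16.413  0.108] rot [ 0.0003  0.0019 -0.0002] clock 23.475 q6 -1.4 open 0.29
```

Call:
{"api": "step_arm", "payload": {
  "deltas": [
    {"translation":[1,2.6,0],"rot":[0,0,0]},
    {"translation":[2.7,7,0],"rot":[0,0,0]},
    {"translation":[4.4,11.4,0],"rot":[0,0,0]},
    {"translation":[5.8,15,0],"rot":[0,0,0]},
    {"translation":[6.35,16.4,0],"rot":[0,0,0]},
    {"translation":[6.35,16.4,0],"rot":[0,0,0]},
    {"translation":[6.35,16.4,0],"rot":[0,0,0]}
  ]
}}

```text
clock: 24.35
eef_pos: [486.5, 31.4, 291.9]
tcp_rot: [-3.141, -0.001, 2.675]
contact_force: [-0.6, -0.6, -4.9]
opening: 0.296
```

```bash
python3 - <<'E'
from h import *
f=grab("wrist","w12")
E
python3 go.py 486.8 32.2 214 2.675
```

```text
t cm [0.013 0.105 7.799] rot [-0.0006 -0.0006 -0.0009] clock 24.4 q6 -1.04 open 0.296
```

View pics/w12.png

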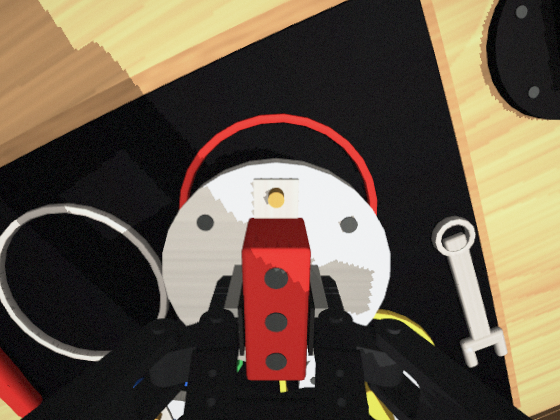

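The red ring's arc tops out at (280,115), centred within about 1 mm. Lowering.

Call:
{"api": "step_arm", "payload": {
  "deltas": [
    {"translation":[0,0.1,2.5],"rot":[0,0,0]},
    {"translation":[0,0.1,5],"rot":[0,0,0]},
    {"translation":[0,0.1,7],"rot":[0,0,0]},
    {"translation":[0,0.1,7.5],"rot":[0,0,0]},
    {"translation":[0,0.1,7.8],"rot":[0,0,0]},
    {"translation":[0,0.1,7.8],"rot":[0,0,0]}
  ]
}}

```text
clock: 25.15
eef_pos: [487.5, 32.7, 214.9]
tcp_rot: [3.141, 0.001, 2.674]
contact_force: [-1.0, 0.4, -4.6]
opening: 0.297
```

Call:
{"api": "step_arm", "payload": {
  "deltas": [
    {"translation":[0,0,0.1],"rot":[0,0,0]},
    {"translation":[0,0,0.15],"rot":[0,0,0]},
    {"translation":[0,0,0.15],"rot":[0,0,0]}
  ]
}}

```text
clock: 25.52
eef_pos: [487.2, 33.0, 213.0]
tcp_rot: [3.141, 0.0, 2.675]
contact_force: [-0.2, -0.5, -4.5]
opening: 0.298
```

Call:
{"api": "step_arm", "payload": {
  "deltas": [
    {"translation":[0,0,0.06],"rot":[0,0,0]},
    {"translation":[0,0,0.1],"rot":[0,0,0]},
    {"translation":[0,0,0.1],"rot":[0,0,0]}
  ]
}}

```text
clock: 25.9
eef_pos: [487.2, 33.0, 212.8]
tcp_rot: [3.141, 0.0, 2.675]
contact_force: [-4.2, -0.3, 11.3]
opening: 0.296
```

Call:
{"api": "step_arm", "payload": {
  "deltas": [
    {"translation":[0,0,0],"rot":[0,0,0]},
    {"translation":[0,0,0],"rot":[0,0,0]},
    {"translation":[0,0,0],"rot":[0,0,0]},
    {"translation":[0,0,0],"rot":[0,0,0]},
    {"translation":[0,0,-3],"rot":[0,0,0]},
    {"translation":[0,0,-8],"rot":[0,0,0]},
    {"translation":[0,0,-8.7],"rot":[0,0,0]},
    {"translation":[0,0,-8.7],"rot":[0,0,0]}
  ],
  "grip": 0
}}

```text
clock: 26.9
eef_pos: [487.1, 33.0, 299.0]
tcp_rot: [3.141, 0.001, 2.675]
contact_force: [-0.1, -0.1, -0.1]
opening: 1.001
```

```bash
python3 - <<'E'
from h import *
f=grab("wrist","w13")
E
python3 go.py 350 380 400 2.675
```

```text
t cm [ 27.841  24.834 -10.176] rot [-0.0004 -0.0007 -0.0002] clock 26.95 q6 -1.04 open 1.001
```

View pics/w13.png

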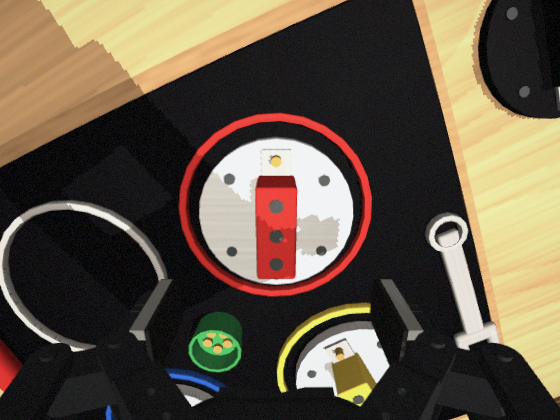

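Red is flat and centred in the red ring (both about (276,205)). I'll move the arm away for a final check.

Call:
{"api": "step_arm", "payload": {
  "deltas": [
    {"translation":[2,2,-5],"rot":[0,0,0]},
    {"translation":[27.8,24.8,-10.2],"rot":[0,0,0]},
    {"translation":[27.8,24.8,-10.2],"rot":[0,0,0]},
    {"translation":[27.8,24.8,-10.2],"rot":[0,0,0]},
    {"translation":[27.8,24.8,-10.2],"rot":[0,0,0]},
    {"translation":[27.8,24.8,-10.2],"rot":[0,0,0]},
    {"translation":[27.8,24.8,-10.2],"rot":[0,0,0]},
    {"translation":[27.8,24.8,-10.2],"rot":[0,0,0]}
  ]
}}

```text
clock: 27.95
eef_pos: [349.5, 381.4, 399.4]
tcp_rot: [-3.14, -0.001, 2.678]
contact_force: [-0.7, 0.1, -0.1]
opening: 0.999
```

Run:
```python
from h import *
f=grab("top","t_end"); g=grab("scene","s_end")
for n,uv in dict(yellow=(284,142),blue=(360,145),red=(284,210)).items():
    uv=np.array(uv)
    r=circ(plane(f,outer(f,uv)[0],24)[:,:2]); p=circ(plane(f,pan(f,uv),32)[:,:2])
    print(n,r.round(1),p.round(1),"off",np.hypot(*(r-p)[:2]).round(1))
```

```text
yellow [661.8  28.1  76.2] [662.7  28.5  58.1] off 1.1
blue [ 648.9 -160.7   75.4] [ 648.7 -161.8   58. ] off 1.1
red [487.2  32.3  76. ] [487.9  32.8  58.1] off 0.9
```

View pics/t_end.png

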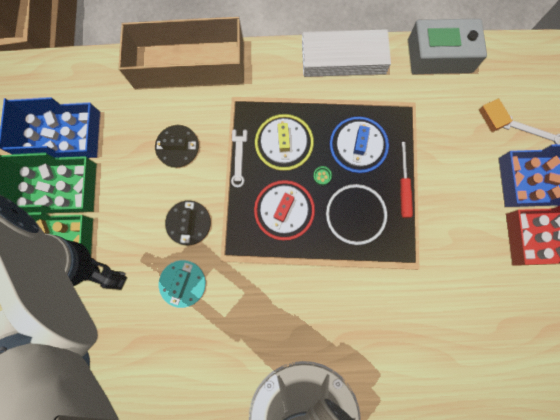

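View pics/s_end.png

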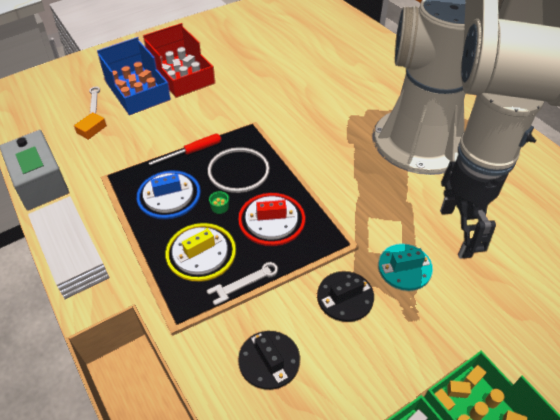

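Both views show every element flat in its own ring: in the top view yellow is at (284,142), blue at (360,145) and red at (284,210). The cup (322,175), wrench and screwdriver are where they began.

```bash
python3 -c "
from rig import ticket;print(ticket.sign_off())"
```

```text
the job is handed in; nothing more can be done
None
```

All three elements now lie flat inside the ring of their own colour, and the job was handed in at about 28 s of the 93 s allowed. I parked red in the grey ring, moved blue and then yellow to their own rings, and finally moved red from grey to its ring. Each one was lowered until the force reading showed contact with the glass, and only then released.

- **Centring:** in the final top view each element's axis is about 1 mm from its ring's axis (yellow 1.1, blue 1.1, red 0.9; the limit is 13 mm).
- **Bystanders:** the cup, wrench and screwdriver look unmoved in the start and end pictures, though I compared them by eye only. The arm is clear of everything.
- **Disagreements:** the cameras disagreed by 1–2 mm on ring positions and glass height (about 17–19 mm), which is within their calibration. One wrist-camera measurement of the blue block failed because of a shadow, so I used the top-view value, which the wrist picture confirmed.

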